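# Take a glue press down one turn by its wheel handle

### The arm

A 7-joint arm with a two-finger parallel gripper is mounted at the origin on the work surface. World frame = base frame: x ahead of the robot, y to its left, z up, the work surface at z = 0. Lengths are in m, angles in rad, forces in N, time in s.
With the tool pointing down it reaches from about 0.425 to 0.925 m from the base axis. Payload 6.8 kg.
Tool frame: the origin (TCP) lies between the finger pads; the fingertips stand 17 mm ahead of it and the grasp point (between the pads) lies 2 mm behind it; z points along the fingers, x is the direction in which the jaws open and shut, and the axes are right-handed (so a half turn about z gives the same grasp; the last joint's range is limited). The gripper opens to 85 mm and grips with 20 to 120 N. Pads are 22 mm wide; open, the fingers measure 114 mm over their backs; the gripper's body (76 mm by 85 mm) begins 54 mm behind the grasp point. The pads swing forward as they close: fully open they stand 13 mm farther back than shut.
Start: joints at [1.179, 0.477, 0.022, 1.555, -0.011, 1.109, -0.083], TCP at [0.189, -0.648, 0.248] pointing down, gripper open.
Joint ranges: [-2.96, 2.96], [-0.34, 2.1], [-1.41, 1.46], [0.24, 2.44], [-1.37, 4.51], [0.17, 1.92], [-2.96, 2.96]. Speed limits (rad/s): [2.39, 2.39, 3.14, 3.14, 3.14, 3.14, 3.14].

### API

Orientations are given as a unit quaternion [w, x, y, z].
In Python, from station import readout, read_camera, get_calibration, bot, models gives the robot as it stands.
- The arm moves only by the tool carry_out, never from a script. Its argument "deltas" is a list of rows, each a list of 2 entries, a list of its own where there are three numbers: the shift along the tool's x, y, z in cm, then the turn about the tool's z in degrees. A call has 1 to 10 rows; each row is the pose to reach, as a shift and turn from the pose measured when the call began, along the tool's axes at that moment; what a row does not reach only later rows make up. A row lasts 1/8 s, in which the tool goes at most 62.5 mm and 10.7 degrees, less where a joint would pass 70% of its speed; a pose out of reach is approached as far as the arm can. A call with a gripper value outside its range is refused whole. "hand" is the opening, from 0 (shut) to 1 (fully open), set as the call begins (left out, the last holds). The fingers move at their own pace and stop on an object; "newtons" is the grip in N (left out, the last holds). Time passes only in rows, so rows that repeat a pose let the fingers close. It gives the time, the measured TCP pose, the force and the opening at its end, in the units of the state.
- readout.get_obs(): the state, without advancing time (a new reading comes with each control period).
- read_camera(name): name is "scene" or "top"; returns the picture (400x640x3 uint8, red, green, blue); there is no depth.
- get_calibration(name): a dict with "fov_y" (degrees; the focal length in pixels is half the picture's height over the tangent of half this angle, whatever the lens; pixels are square), "cx", "cy" (the principal point, pixels), "world_from_camera" (4x4, takes a point from camera to world coordinates). Camera axes: x right, y down, z forward; pixel columns grow to the right and rows downward; lengths in m; the calibration is good to about 2 mm. A picture is of the moment at which its call begins. get_calibration takes no time and is no camera call.
- bot.hand_in(): hands the job in, once; it reports no verdict.
Trained networks look in the newest picture that a camera, given by its name, has taken for a name from the list of things; names that differ only in an ending like _2 or _b are one class to them, and where a whole thing is asked for, a point or a joint stands for the part that bears it (a point fixed in the world has none). Each returns a list of dicts, best first, with "score" (0 to 1); they miss things now and then, are a little off and sometimes report something else, mostly with a low value. They report only what shows in the picture. A call takes as long as a camera call.
- models.spot_in(query, camera): "centre" ([row, column] in pixels, amid what is visible of it).
The state is a dict: "t": time; "q": joint angles; "joint_vel": joint speeds; "joint_torque": joint torques, N m; "eef_pos": TCP position; "tool_rot": TCP orientation; "contact_force": force on the tool from outside, world axes, zero at the start; "torque": the same for the moment, N m; "gripper_width": opening from 0.0 (shut) to 1.0 (fully open).
Only numpy, scipy, OpenCV 4.12 (cv2) and the standard library are available. Lean on these libraries where they do the work, as an engineer would, in place of code of your own. Each camera call takes 0.05 s, during which the arm holds its last target. There are 200 camera calls.

### The job

On the green glue press, push the red hand wheel round clockwise (seen from above) through exactly one full turn, so that the white mark under the black upright handle is back at the yellow pointer without running on past it. Push gently against the side of that handle with the fingertips: do not grip it or lift it out of its socket, and leave the other things on the bench as they are. Then draw the fingers away from the press.

Things in the scene. Friction and masses are not known exactly. Their poses are not given: they have to be found in the camera images.
- press: green bench screw press fixed to the bench; origin at the centre of its underside, z up, on the wheel's vertical axis. Base 190 x 180 x 20 mm, two columns, crosshead up to 150 mm high; a knife blank lies on the base and sticks out at +x. Its x axis points from the wheel's axis towards the yellow pointer, and its yaw differs from start to start
- wheel (a joint): angle of the hand wheel (rad), 0 at the start with mark and handle at the pointer, growing clockwise seen from above (screw going down); one full turn = 6.283. It needs about 2 to 4 N at the handle to move, stays where it is left, and has no stop or detent at the turn
- axis (a point): point on the red hand wheel's vertical axis, 215 mm above the bench (mid-height of the handle's grip). Rim: a round bar 16 mm thick on a circle of 85 mm radius, top at 186 mm above the bench; three spokes; hub 42 mm in diameter, top at 192 mm; from the hub the plain screw end (19 mm diameter) stands up to 218 mm and sinks 12 mm per turn
- handle_mid (a point): middle of the upright black handle: a plain round grip, about 25 mm in diameter, 60 mm tall, standing on the rim 85 mm from the wheel's axis; this point is 30 mm below its top and 30 mm above the top of its socket (grip from 190 to 250 mm above the bench). The white mark is a stripe on the outer side of the socket, under the handle. Its pin only sits loosely in the socket
- handle (a joint): how far the handle has been lifted out of its socket (m); 0 = seated, at most 0.03
- pointer (a point): tip of the fixed yellow pointer just outside the rim, 112 mm from the wheel's axis, 182 mm above the bench; the pointer's post outside it reaches the same height
- collar: yellow plastic collar (open tube), 56 mm outside diameter, 50 mm high; stands loose on the bench, to be left alone; origin at the centre of its underside
- scale: dark wood slip, 120 x 30 x 12 mm; stands loose on the bench, to be left alone; origin at the centre of its underside
- hammer: hammer lying flat, wooden handle, 260 mm long; stands loose on the bench, to be left alone; origin at the centre of its underside
- wrench: steel wrench lying flat, 180 mm long; stands loose on the bench, to be left alone; origin at the centre of its underside
- spray: blue spray can, 52 mm diameter, 170 mm high; stands loose on the bench, to be left alone; origin at the centre of its underside
- resin: amber resin jar with black cap, 60 mm diameter, 90 mm high; stands loose on the bench, to be left alone; origin at the centre of its underside
- pail: small open steel pail, 110 mm diameter at the rim, 100 mm high; stands loose on the bench, to be left alone; origin at the centre of its underside

How it is judged:
On the way, in this order (a step that is already met when the one before it is completed fails the run):
1. the wheel is on the first half of its turn and the fingers push on its handle (value of joint wheel between 0.8 and 3 rad and contact force between the fingers and handle above 0.3 N), for 0.02 s.
2. the wheel is on the second half of its turn and the fingers push on its handle (value of joint wheel between 3.4 and 6 rad and contact force between the fingers and handle above 0.3 N), for 0.02 s.
At the end, for the whole second after the job is handed in: The wheel stands still exactly one clockwise turn from its start (6.283 rad, within 0.15 rad, about 13 mm at the handle), the handle is seated within 5 mm, and no other thing has moved 30 mm (value of joint wheel between 6.133 and 6.433 rad and velocity of joint wheel between -0.05 and 0.05 rad/s and value of joint handle below 0.005 m and distance of each of collar, scale, hammer, wrench, spray, resin, pail from where it was at the start of the episode below 0.03 m); the robot touches nothing.
It fails at once if the wheel is turned the wrong way by more than 0.35 rad (value of joint wheel below -0.35 rad).
It fails at once if the wheel runs past the full turn by more than 0.35 rad (value of joint wheel above 6.633 rad).
It fails at once if the handle is lifted 10 mm out of its socket (value of joint handle above 0.01 m).
It fails at once if the handle is gripped or struck hard (over 30 N) (contact force between the fingers and handle above 30 N).
It fails at once if a bystander is moved more than 30 mm (distance of any of collar, scale, hammer, wrench, spray, resin, pail from where it was at the start of the episode above 0.03 m).
It also fails if it takes over 58 s, if anything falls off the work surface, if the arm or the gripper's body presses on something with over 40 N, if the wrist force passes 120 N, or if a joint passes its speed limit or range.

## Working session

There is one attempt and no reset: what is moved stays moved. The work goes in short steps, Python scripts to look and compute and a tool call to move; the robot and the scene stay as the last step left them, time stands still between calls to the robot, and variables do not carry over. Pictures are saved under pics/ and viewed, about 8 in all and at most 12, crops included, and the job is handed in when it is done.

Besides the shell and the picture viewer there is one more tool, called after "Call:" by a JSON object that holds its "api" and its "payload". carry_out: Moves the arm, as the interface text tells. Its arguments: {"type":"object","properties":{"deltas":{"type":"array"},"hand":{"type":"number"},"newtons":{"type":"number"}},"required":["deltas"]}

```bash
mkdir -p pics; cat > h.py <<'E'
import numpy as np,cv2
from station import readout, read_camera, get_calibration, bot, models
def ray(cam,rc):
    c=get_calibration(cam);f=200/np.tan(np.radians(c['fov_y'])/2)
    T=np.array(c['world_from_camera']);d=np.array([(rc[1]-c['cx'])/f,(rc[0]-c['cy'])/f,1])
    return T[:3,3],T[:3,:3]@d
def atz(cam,rc,z):
    o,d=ray(cam,rc);return o+d*(z-o[2])/d[2]
def proj(cam,p):
    c=get_calibration(cam);f=200/np.tan(np.radians(c['fov_y'])/2)
    T=np.array(c['world_from_camera']);q=T[:3,:3].T@(np.array(p)-T[:3,3])
    return [q[1]/q[2]*f+c['cy'],q[0]/q[2]*f+c['cx']]
def tri(a,b):
    (o1,d1),(o2,d2)=ray('scene',a),ray('top',b)
    s=np.linalg.lstsq(np.c_[d1,-d2],o2-o1,rcond=None)[0]
    p,q=o1+s[0]*d1,o2+s[1]*d2;return (p+q)/2,np.linalg.norm(p-q)
def shot(cam,name):
    im=read_camera(cam);cv2.imwrite(f'pics/{name}.png',im[:,:,::-1]);return im
E
python3 - <<'E'
from h import *
np.set_printoptions(precision=3,suppress=True)
for c in('scene','top'):
    shot(c,c+'0');print(c,get_calibration(c))
for n in('handle_mid','pointer','wheel','press','spray','resin','pail','hammer','wrench','collar','scale'):
    print(n,[(c,[(np.round(r['centre']),round(r['score'],2)) for r in models.spot_in(n,c)[:2]]) for c in('scene','top')])
o=readout.get_obs();print(o['t'],o['eef_pos'],o['tool_rot'])
E
```

```text
scene {'fov_y': 55.30866254832007, 'cx': 318.61901733897565, 'cy': 205.83117127941884, 'world_from_camera': array([[-0.209,  0.699, -0.683,  1.315],
       [ 0.978,  0.138, -0.158,  0.216],
       [-0.017, -0.701, -0.713,  0.983],
       [ 0.   ,  0.   ,  0.   ,  1.   ]])}
top {'fov_y': 52.40243687771182, 'cx': 324.97531323385067, 'cy': 200.6526293574475, 'world_from_camera': array([[-0.017, -0.99 ,  0.142,  0.313],
       [-1.   ,  0.018,  0.011,  0.033],
       [-0.013, -0.142, -0.99 ,  1.497],
       [ 0.   ,  0.   ,  0.   ,  1.   ]])}
handle_mid [('scene', [(array([198., 306.]), 0.61), (array([286., 342.]), 0.56)]), ('top', [(array([180., 337.]), 0.57)])]
pointer [('scene', [(array([232., 331.]), 0.97)]), ('top', [(array([194., 317.]), 0.82)])]
wheel [('scene', [(array([208., 332.]), 0.72), (array([291., 344.]), 0.55)]), ('top', [(array([191., 309.]), 0.83)])]
press [('scene', [(array([233., 328.]), 0.98)]), ('top', [(array([198., 309.]), 0.73), (array([151., 298.]), 0.41)])]
spray [('scene', [(array([232., 168.]), 0.84)]), ('top', [(array([156., 454.]), 0.91)])]
resin [('scene', [(array([277., 440.]), 0.71), (array([198., 308.]), 0.69)]), ('top', [(array([176., 220.]), 0.84)])]
pail [('scene', [(array([193., 431.]), 0.6)]), ('top', [(array([266., 231.]), 0.6)])]
hammer [('scene', [(array([248., 454.]), 0.57)]), ('top', [(array([213., 208.]), 0.58)])]
wrench [('scene', [(array([202., 205.]), 0.67)]), ('top', [(array([221., 451.]), 0.74)])]
collar [('scene', [(array([285., 343.]), 0.76)]), ('top', [])]
scale [('scene', [(array([207., 316.]), 0.5)]), ('top', [(array([244., 332.]), 0.73)])]
1.2 [ 0.189 -0.648  0.248] [-0.   0.8 -0.6  0. ]
```

View pics/scene0.png

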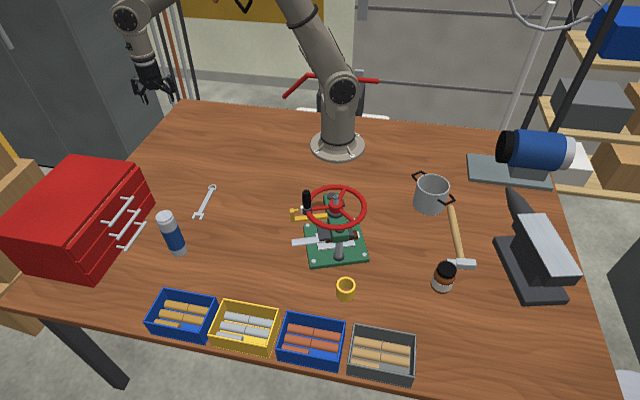

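View pics/top0.png

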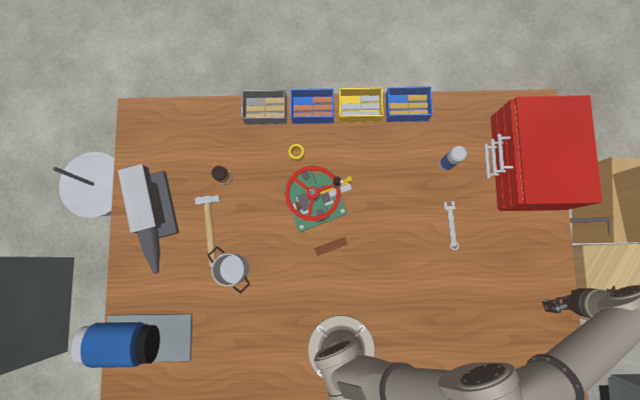

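The scene view shows the press mid-bench, with the wheel centred near (207,335) and the black handle at (199,306). The top view has the wheel at (193,313), the handle at (181,337) and the pointer at (180,348). Next I'll measure these precisely.

```bash
python3 - <<'E'
from h import *
from scipy.optimize import least_squares
np.set_printoptions(precision=4,suppress=True)
P=[]
for cam,(r0,r1,c0,c1) in(('top',(155,230,275,350)),('scene',(175,240,290,380))):
    im=cv2.imread(f'pics/{cam}0.png').astype(int);b,g,r=im[...,0],im[...,1],im[...,2]
    m=((r>110)&(g<60)&(b<60)).astype(np.uint8);M=np.zeros_like(m);M[r0:r1,c0:c1]=m[r0:r1,c0:c1]
    cs,_=cv2.findContours(M,cv2.RETR_EXTERNAL,cv2.CHAIN_APPROX_NONE);c=np.vstack(cs)
    hu=cv2.convexHull(c)[:,0];
    W=np.array([atz(cam,(p[1],p[0]),.178)[:2] for p in hu])
    f=least_squares(lambda v:np.hypot(*(W-v[:2]).T)-v[2],[*W.mean(0),.09],loss='soft_l1',f_scale=.002)
    print(cam,'axis',f.x,'rms',np.sqrt(np.mean(f.fun**2)))
    k=((r<60)&(g<60)&(b<60)).astype(np.uint8)
    n,l,s,cc=cv2.connectedComponentsWithStats(k)
    for i in range(1,n):
        x,y,w,h,a=s[i]
        if c0-5<x<c1 and r0-10<y<r1 and a>8: print('black',s[i],cc[i])
p,e=tri((198.5,306),(180,337));print('handle tri',p,e)
for n,a,b in(('spray',(232,168),(156,454)),('resin',(277,440),(176,220)),('pail',(193,431),(266,231)),('pointer',(213,297),(180,348))): print(n,*tri(a,b))
big=[cv2.resize(cv2.imread('pics/scene0.png')[170:280,270:390],None,fx=5,fy=5,interpolation=2)]
cv2.imwrite('pics/c1.png',big[0])
t=cv2.imread('pics/top0.png')[150:240,270:370];cv2.imwrite('pics/c2.png',cv2.resize(t,None,fx=6,fy=6,interpolation=2))
E
```

```text
top axis [0.5292 0.0874 0.0888] rms 0.0007805790396032487
black [334 182   6   4  15] [336.6    183.4667]
scene axis [0.532  0.0852 0.092 ] rms 0.0010281479130706383
black [302 190   9  19 142] [306.1479 199.1408]
black [303 210   3   5  13] [304. 212.]
black [328 213  14   5  28] [334.2143 215.7857]
black [320 231  15  12  44] [327.9091 238.9091]
black [336 230   8   3  10] [339.1 231.4]
black [349 236   9   4  25] [352.28 237.36]
handle tri [0.5627 0.0062 0.2221] 0.0019188096188331929
spray [ 0.6654 -0.41    0.0979] 0.003131213512852022
resin [0.6219 0.4236 0.0375] 0.017607494214647502
pail [0.2948 0.3812 0.0625] 0.0008521636758168346
pointer [ 0.5719 -0.0265  0.1651] 0.008310593885976329
```

View pics/c1.png

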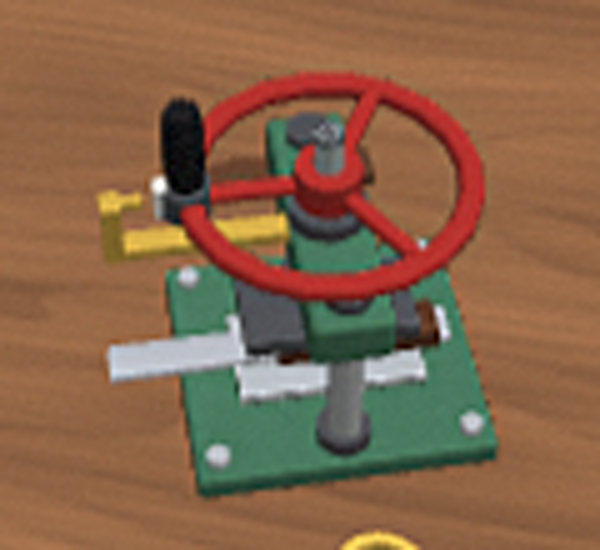

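View pics/c2.png

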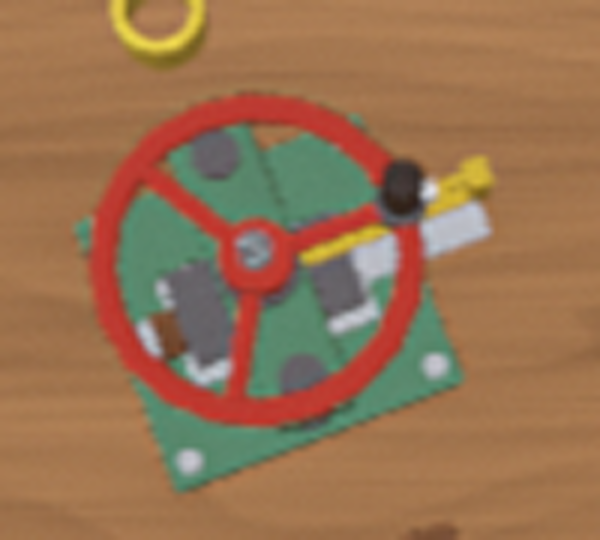

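The measurements agree. The axis is at about (0.530, 0.0865) and the handle at (0.563, 0.006), which gives a radius of 87 mm (nominal 85) at about -67.5°. I'll keep the tool yaw fixed, push with shut fingers along the circle, and sink with the screw.

```bash
cat >> h.py <<'E'
from scipy.spatial.transform import Rotation as R
C=np.array([.530,.0865]); A0=-67.5
def rows(W):  # world targets -> tool deltas cm
    o=readout.get_obs();w,x,y,z=o['tool_rot'];r=R.from_quat([x,y,z,w])
    print('t',round(o['t'],2),'p',np.round(o['eef_pos'],4),'F',np.round(o['contact_force'],1),'yaw-x',np.round(r.as_matrix()[:,0],3))
    D=r.inv().apply(np.array(W)-o['eef_pos'])*100
    print([[[float(v) for v in np.round(d,2)],0] for d in D])
def arc(a,b,n,rad=.085): # pusher angle behind start line, deg clockwise from the handle's start; sinks 12.5 mm/turn
    out=[]
    for s in np.linspace(a,b,n+1)[1:]:
        f=np.radians(A0-s);out.append([*(C+rad*np.array([np.cos(f),np.sin(f)])),.225-.0125*(s+16)/360])
    return out
E
python3 - <<'E'
from h import *
p=arc(-36,-35,1)[0];print(p)
s=np.array(readout.get_obs()['eef_pos']);e=np.array([*p[:2],.34])
rows([s+[0,0,.09]]+[s+[0,0,.09]+(e-s-[0,0,.09])*k/17 for k in range(1,18)])
E
```

```text
[np.float64(0.6016882728940953), np.float64(0.040829533290519957), np.float64(0.22565972222222222)]
t 1.2 p [ 0.189  -0.648   0.2483] F [ 0.3  0.4 -0.5] yaw-x [ 0.28 -0.96  0.  ]
[[[0.0, -0.0, -9.0], 0], [[-3.21, -3.47, -9.01], 0], [[-6.42, -6.93, -9.02], 0], [[-9.63, -10.39, -9.03], 0], [[-12.84, -13.86, -9.04], 0], [[-16.05, -17.32, -9.05], 0], [[-19.26, -20.79, -9.06], 0], [[-22.47, -24.25, -9.07], 0], [[-25.68, -27.72, -9.08], 0], [[-28.89, -31.18, -9.09], 0], [[-32.1, -34.65, -9.1], 0], [[-35.31, -38.11, -9.11], 0], [[-38.52, -41.58, -9.12], 0], [[-41.73, -45.04, -9.13], 0], [[-44.94, -48.51, -9.14], 0], [[-48.15, -51.97, -9.15], 0], [[-51.36, -55.44, -9.16], 0], [[-54.57, -58.9, -9.17], 0]]
```

Call:
{"api": "carry_out", "payload": {"deltas": [[[0,0,-5],0],[[0,0,-9],0],[[-3,-3.3,-9],0],[[-6.5,-7,-9],0],[[-10,-10.8,-9],0],[[-13.5,-14.6,-9],0],[[-17,-18.4,-9],0],[[-20.5,-22.1,-9],0],[[-24,-25.9,-9],0],[[-26,-28.1,-9],0]], "hand": 0, "newtons": 20}}

```text
t: 2.45
eef_pos: [0.3874, -0.3171, 0.3387]
tool_rot: [-0.0, 0.801, -0.599, 0.0]
contact_force: [0.0, -0.1, -0.2]
gripper_width: -0.001
```

```bash
python3 - <<'E'
from h import *
rows([[.6017,.0408,.34],[.6017,.0408,.226]])
E
```

```text
t 2.45 p [ 0.3874 -0.3171  0.3387] F [ 0.  -0.1 -0.2] yaw-x [ 0.283 -0.959  0.   ]
[[[-28.26, -30.68, -0.12], 0], [[-28.26, -30.68, 11.28], 0]]
```

Call:
{"api": "carry_out", "payload": {"deltas": [[[-3.5,-3.8,0],0],[[-7,-7.6,0],0],[[-10.5,-11.4,0],0],[[-14,-15.2,0],0],[[-17.5,-19,0],0],[[-21,-22.8,0],0],[[-24.5,-26.6,0],0],[[-27,-29.3,0],0],[[-28.26,-30.68,0],0],[[-28.26,-30.68,0],0]]}}

```text
t: 3.7
eef_pos: [0.6017, 0.0413, 0.3386]
tool_rot: [-0.0, 0.801, -0.598, 0.0]
contact_force: [0.1, 0.1, 0.3]
gripper_width: -0.0
```

```bash
python3 - <<'E'
from h import *
rows([[.6017,.0408,.226]])
a=shot('scene','s1')[130:280,250:410];b=shot('top','t1')[130:250,250:400]
cv2.imwrite('pics/s1c.png',np.hstack([cv2.resize(a,(400,375)),cv2.resize(b,(400,375))])[:,:,::-1])
E
```

```text
t 3.7 p [0.6017 0.0413 0.3386] F [0.1 0.1 0.3] yaw-x [ 0.284 -0.959  0.   ]
[[[0.05, 0.02, 11.26], 0]]
```

View pics/s1c.png

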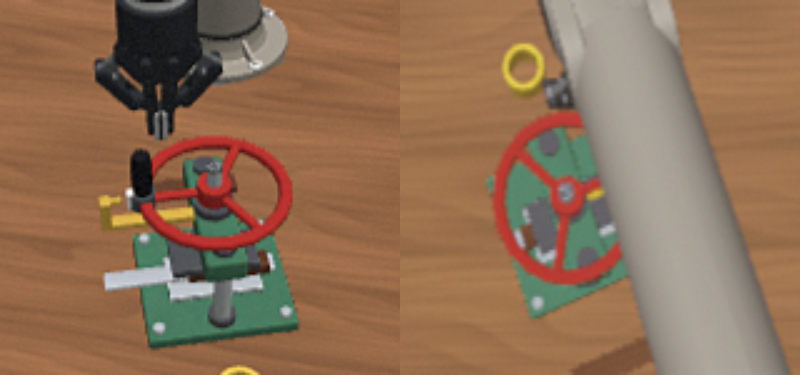

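The shut fingers stand above the rim just behind the handle, and nothing has moved. Now I'll lower them.

Call:
{"api": "carry_out", "payload": {"deltas": [[[0,0,3],0],[[0,0,6],0],[[0,0,9],0],[[0,0,10.5],0],[[0,0,11.26],0],[[0,0,11.26],0]]}}

```text
t: 4.55
eef_pos: [0.6015, 0.0384, 0.2265]
tool_rot: [0.0, 0.8, -0.6, 0.001]
contact_force: [0.2, -0.6, 0.2]
gripper_width: 0.004
```

```bash
python3 - <<'E'
from h import *
rows(arc(-35,-15,10))
E
```

```text
t 4.55 p [0.6015 0.0384 0.2265] F [ 0.2 -0.6  0.2] yaw-x [ 0.281 -0.96   0.002]
[[[-0.04, 0.14, 0.09], 0], [[0.14, 0.37, 0.1], 0], [[0.32, 0.61, 0.1], 0], [[0.49, 0.86, 0.11], 0], [[0.64, 1.11, 0.12], 0], [[0.79, 1.36, 0.13], 0], [[0.93, 1.63, 0.13], 0], [[1.06, 1.89, 0.14], 0], [[1.19, 2.16, 0.15], 0], [[1.3, 2.44, 0.15], 0]]
```

Call:
{"api": "carry_out", "payload": {"deltas": [[[0,0.14,0.1],0],[[0.14,0.37,0.1],0],[[0.32,0.61,0.1],0],[[0.49,0.86,0.11],0],[[0.64,1.11,0.12],0],[[0.79,1.36,0.13],0],[[0.93,1.63,0.13],0],[[1.06,1.89,0.14],0],[[1.19,2.16,0.15],0],[[1.3,2.44,0.15],0]]}}

```text
t: 5.8
eef_pos: [0.5816, 0.019, 0.225]
tool_rot: [0.0, 0.8, -0.6, 0.001]
contact_force: [2.6, 2.7, -0.7]
gripper_width: 0.002
```

```bash
python3 - <<'E'
from h import *
rows(arc(-15,25,10))
E
```

```text
t 5.8 p [0.5816 0.019  0.225 ] F [ 2.6  2.7 -0.7] yaw-x [ 0.281 -0.96   0.001]
[[[0.19, 0.55, 0.02], 0], [[0.34, 1.12, 0.03], 0], [[0.46, 1.7, 0.05], 0], [[0.53, 2.29, 0.06], 0], [[0.57, 2.88, 0.07], 0], [[0.56, 3.47, 0.09], 0], [[0.51, 4.07, 0.1], 0], [[0.42, 4.65, 0.11], 0], [[0.29, 5.23, 0.13], 0], [[0.12, 5.8, 0.14], 0]]
```

In contact at about 3.7 N. Next I'll push on.

Call:
{"api": "carry_out", "payload": {"deltas": [[[0.19,0.55,0.02],0],[[0.34,1.12,0.03],0],[[0.46,1.7,0.05],0],[[0.53,2.29,0.06],0],[[0.57,2.88,0.07],0],[[0.56,3.47,0.09],0],[[0.51,4.07,0.1],0],[[0.42,4.65,0.11],0],[[0.29,5.23,0.13],0],[[0.12,5.8,0.14],0]]}}

```text
t: 7.05
eef_pos: [0.5261, 0.0012, 0.2237]
tool_rot: [0.0, 0.8, -0.6, 0.001]
contact_force: [3.7, 2.4, 2.2]
gripper_width: -0.0
```

```bash
python3 - <<'E'
from h import *
rows(arc(25,75,10))
a=shot('scene','s2')[130:280,250:410]
cv2.imwrite('pics/s2c.png',cv2.resize(a,(480,450))[:,:,::-1])
E
```

```text
t 7.05 p [0.5261 0.0012 0.2237] F [3.7 2.4 2.2] yaw-x [ 0.28  -0.96   0.002]
[[[-0.3, 0.66, 0.02], 0], [[-0.63, 1.32, 0.04], 0], [[-1.02, 1.96, 0.06], 0], [[-1.46, 2.55, 0.07], 0], [[-1.94, 3.11, 0.09], 0], [[-2.48, 3.62, 0.11], 0], [[-3.06, 4.09, 0.12], 0], [[-3.68, 4.5, 0.14], 0], [[-4.33, 4.86, 0.15], 0], [[-5.01, 5.15, 0.17], 0]]
```

View pics/s2c.png

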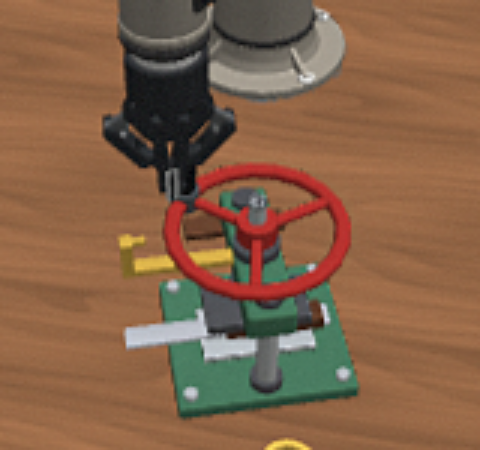

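The wheel has turned and the handle is ahead of the fingers, still seated. The tool feels a push upward, so it is pressing the handle down. Continuing.

Call:
{"api": "carry_out", "payload": {"deltas": [[[-0.3,0.66,0.02],0],[[-0.63,1.32,0.04],0],[[-1.02,1.96,0.06],0],[[-1.46,2.55,0.07],0],[[-1.94,3.11,0.09],0],[[-2.48,3.62,0.11],0],[[-3.06,4.09,0.12],0],[[-3.68,4.5,0.14],0],[[-4.33,4.86,0.15],0],[[-5.01,5.15,0.17],0]]}}

```text
t: 8.35
eef_pos: [0.4644, 0.0356, 0.2239]
tool_rot: [-0.002, 0.8, -0.6, 0.003]
contact_force: [6.3, -0.3, 10.6]
gripper_width: -0.003
```

```bash
python3 - <<'E'
from h import *
rows(arc(75,125,10))
E
```

```text
t 8.35 p [0.4644 0.0356 0.2239] F [ 6.3 -0.3 10.6] yaw-x [ 0.28  -0.96   0.003]
[[[-0.68, 0.43, 0.22], 0], [[-1.4, 0.61, 0.24], 0], [[-2.13, 0.72, 0.25], 0], [[-2.87, 0.77, 0.27], 0], [[-3.61, 0.76, 0.28], 0], [[-4.35, 0.67, 0.3], 0], [[-5.07, 0.53, 0.31], 0], [[-5.79, 0.32, 0.33], 0], [[-6.48, 0.05, 0.35], 0], [[-7.14, -0.27, 0.36], 0]]
```

```bash
python3 - <<'E'
from h import *
a=shot('scene','s3')[110:250,260:400]
a=np.clip(a.astype(float)*1.8,0,255).astype(np.uint8)
cv2.imwrite('pics/s3c.png',cv2.resize(a,(590,590),interpolation=2)[:,:,::-1])
o=readout.get_obs();print(o['contact_force'],o['torque'])
E
```

```text
[ 4.96576909  0.60264252 10.95470113] [ 0.31538942 -0.89601332 -0.08793169]
```

View pics/s3c.png

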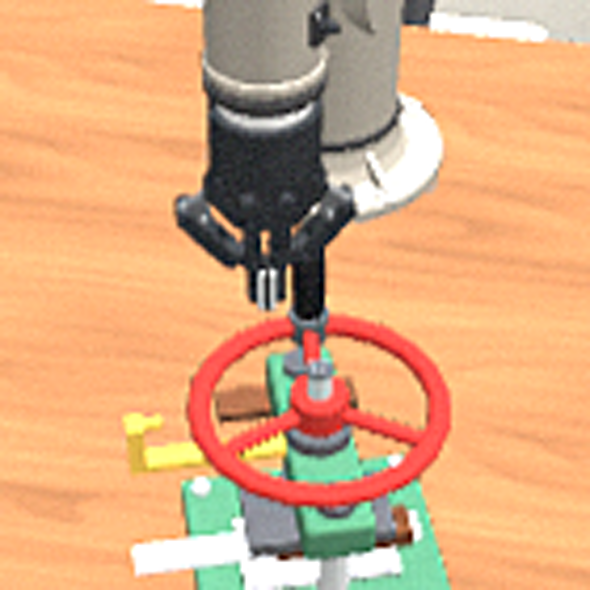

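The gripper's slanted outer link is resting on the handle's top, which explains the 10 N vertical force. I'll back off, lift clear, and turn the tool so the linkage-free y face does the pushing from here on.

Call:
{"api": "carry_out", "payload": {"deltas": [[[0.3,-0.15,0],0],[[0.8,-0.5,-0.4],0],[[1.5,-1.0,-1.2],0],[[2.2,-1.6,-2],0],[[2.8,-2.3,-2.5],0],[[3.2,-2.8,-2.5],0],[[3.2,-2.8,-2.5],0]]}}

```text
t: 9.28
eef_pos: [0.4993, 0.0133, 0.2487]
tool_rot: [-0.001, 0.8, -0.6, 0.002]
contact_force: [0.4, -0.2, -0.2]
gripper_width: 0.001
```

Call:
{"api": "carry_out", "payload": {"deltas": [[[0,0,0],-10],[[0,0,0],-20],[[0,0,0],-30],[[0,0,0],-40],[[0,0,0],-50],[[0,0,0],-60],[[0,0,0],-70],[[0,0,0],-80],[[0,0,0],-90],[[0,0,0],-95]]}}

```text
t: 10.52
eef_pos: [0.4988, 0.0135, 0.2483]
tool_rot: [0.001, 0.982, 0.187, 0.002]
contact_force: [-0.4, 0.1, 0.3]
gripper_width: -0.006
```

```bash
python3 - <<'E'
from h import *
cv2.imwrite('pics/s4c.png',cv2.resize(shot('scene','s4')[110:250,260:400],(590,590),interpolation=2)[:,:,::-1])
o=readout.get_obs();print('q',np.round(o['q'],3),o['contact_force'])
p=o['eef_pos'];print('pusher s',A0-np.degrees(np.arctan2(p[1]-C[1],p[0]-C[0])),np.hypot(*(p[:2]-C)))
r=models.spot_in('handle_mid','scene')[:2];print(r)
for x in r:
    h=atz('scene',x['centre'],.212);print(h,A0-np.degrees(np.arctan2(h[1]-C[1],h[0]-C[0])),np.hypot(*(h[:2]-C)))
w=arc(50,60,1)[0];w[2]=.231
rows([w])
E
```

```text
q [ 0.48   0.263 -0.734  1.932  0.208  1.018  0.033] [ 0.36172804  0.35711932 -0.09890839]
pusher s 45.62487622139125 0.07941902961461449
[{'centre': [174.2, 333.6], 'score': 0.54}]
[0.43208451 0.06121599 0.212     ] 98.02120247119694 0.10112726944051076
t 10.62 p [0.4989 0.0134 0.2483] F [-0.1  0.6 -0.7] yaw-x [0.931 0.364 0.004]
[[[-1.72, -1.28, 1.72], 0]]
```

View pics/s4c.png

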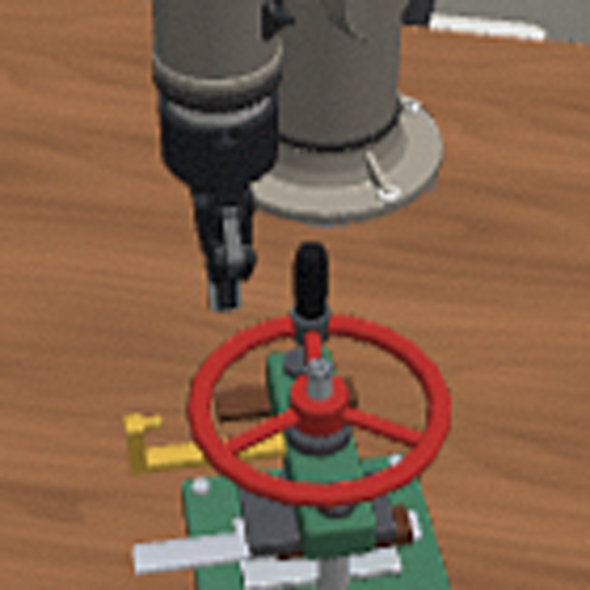

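The tool is clear and turned, and the handle is seated upright at about 94°. Next I'll lower the tool and make contact again.

Call:
{"api": "carry_out", "payload": {"deltas": [[[-0.8,-0.6,0.5],0],[[-1.72,-1.28,1.2],0],[[-1.72,-1.28,1.7],0],[[-1.72,-1.28,1.7],0]]}}

```text
t: 11.12
eef_pos: [0.478, 0.019, 0.2308]
tool_rot: [0.001, 0.983, 0.185, 0.002]
contact_force: [0.3, -0.1, -0.1]
gripper_width: -0.001
```

```bash
cat >> h.py <<'E'
def rows2(a,b,n,yaw=None,dz=.009,rad=.085):
    W=np.array(arc(a,b,n,rad))+[0,0,dz]
    o=readout.get_obs();w,x,y,z=o['tool_rot'];r=R.from_quat([x,y,z,w]);p=np.array(o['eef_pos'])
    x0=r.as_matrix()[:,0];cur=-np.degrees(np.arctan2(x0[1],x0[0]))-73.74 # clockwise turn from start yaw
    s=A0-np.degrees(np.arctan2(p[1]-C[1],p[0]-C[0]))
    print('t',round(o['t'],2),'s',round(s%360,1),'r',np.round(np.hypot(*(p[:2]-C)),4),'z',round(p[2],4),'F',np.round(o['contact_force'],1),'yaw',round(cur,1),'ideal',round((s-cur+90)%180-90,1),'q7',round(o['q'][6],2))
    D=r.inv().apply(W-p)*100;Y=np.linspace(0,yaw or 0,n+1)[1:]
    print([[[float(v) for v in np.round(d,2)],float(round(t,1))] for d,t in zip(D,Y)])
E
python3 - <<'E'
from h import *
rows2(60,80,10)
E
```

```text
t 11.12 s 60.1 r 0.0852 z 0.2308 F [ 0.3 -0.1 -0.1] yaw -95.1 ideal -24.8 q7 0.01
[[[-0.12, -0.25, -0.05], 0.0], [[-0.26, -0.51, -0.04], 0.0], [[-0.39, -0.78, -0.03], 0.0], [[-0.51, -1.05, -0.03], 0.0], [[-0.63, -1.32, -0.02], 0.0], [[-0.73, -1.6, -0.02], 0.0], [[-0.82, -1.88, -0.01], 0.0], [[-0.9, -2.17, -0.0], 0.0], [[-0.98, -2.45, 0.0], 0.0], [[-1.04, -2.74, 0.01], 0.0]]
```

Call:
{"api": "carry_out", "payload": {"deltas": [[[-0.12,-0.25,0],0],[[-0.26,-0.51,0],0],[[-0.39,-0.78,0],0],[[-0.51,-1.05,0],0],[[-0.63,-1.32,0],0],[[-0.73,-1.6,0],0],[[-0.82,-1.88,0],0],[[-0.9,-2.17,0],0],[[-0.98,-2.45,0],0],[[-1.04,-2.74,0.01],0]]}}

```text
t: 12.38
eef_pos: [0.4582, 0.0409, 0.2306]
tool_rot: [0.001, 0.983, 0.185, 0.002]
contact_force: [-0.2, 0.1, -0.3]
gripper_width: 0.002
```

```bash
python3 - <<'E'
from h import *
rows2(80,125,10,40)
E
```

```text
t 12.38 s 80.1 r 0.0851 z 0.2306 F [-0.2  0.1 -0.3] yaw -95.1 ideal -4.8 q7 -0.03
[[[-0.1, -0.65, 0.01], 4.0], [[-0.15, -1.31, 0.03], 8.0], [[-0.15, -1.98, 0.04], 12.0], [[-0.09, -2.65, 0.05], 16.0], [[0.01, -3.31, 0.07], 20.0], [[0.17, -3.95, 0.08], 24.0], [[0.38, -4.59, 0.1], 28.0], [[0.63, -5.2, 0.11], 32.0], [[0.94, -5.8, 0.13], 36.0], [[1.29, -6.37, 0.15], 40.0]]
```

Call:
{"api": "carry_out", "payload": {"deltas": [[[-0.03,-0.25,0],2],[[-0.07,-0.5,0.01],4],[[-0.12,-0.9,0.02],6],[[-0.15,-1.4,0.03],9],[[-0.15,-1.98,0.04],12],[[-0.09,-2.65,0.05],16],[[0.01,-3.31,0.07],20],[[0.17,-3.95,0.08],24],[[0.38,-4.59,0.1],28],[[0.63,-5.2,0.11],32]]}}

```text
t: 13.62
eef_pos: [0.4453, 0.0911, 0.2296]
tool_rot: [0.001, 0.996, -0.094, 0.002]
contact_force: [0.5, -3.6, 1.2]
gripper_width: -0.002
```

```bash
python3 - <<'E'
from h import *
rows2(116,166,10,50)
E
```

```text
t 13.62 s 115.6 r 0.0848 z 0.2296 F [ 0.5 -3.6  1.2] yaw -62.9 ideal -1.5 q7 -0.68
[[[-0.09, -0.8, 0.04], 5.0], [[-0.09, -1.54, 0.05], 10.0], [[-0.02, -2.28, 0.07], 15.0], [[0.11, -3.01, 0.09], 20.0], [[0.3, -3.72, 0.1], 25.0], [[0.56, -4.42, 0.12], 30.0], [[0.87, -5.09, 0.14], 35.0], [[1.24, -5.73, 0.16], 40.0], [[1.67, -6.34, 0.18], 45.0], [[2.15, -6.9, 0.2], 50.0]]
```

Call:
{"api": "carry_out", "payload": {"deltas": [[[-0.09,-0.75,0.04],5],[[-0.09,-1.5,0.05],10],[[-0.02,-2.28,0.07],15],[[0.11,-3.01,0.09],20],[[0.3,-3.72,0.1],25],[[0.56,-4.42,0.12],30],[[0.87,-5.09,0.14],35],[[1.24,-5.73,0.16],40],[[1.67,-6.34,0.18],45],[[2.15,-6.9,0.2],50]]}}

```text
t: 14.88
eef_pos: [0.4788, 0.1548, 0.2274]
tool_rot: [0.001, 0.862, -0.508, 0.002]
contact_force: [-2.7, 0.1, 1.5]
gripper_width: -0.004
```

```bash
python3 - <<'E'
from h import *
rows2(166,216,10,50)
E
```

```text
t 14.88 s 165.6 r 0.0854 z 0.2274 F [-2.7  0.1  1.5] yaw -12.7 ideal -1.7 q7 -1.68
[[[-0.04, -0.8, -0.01], 5.0], [[-0.04, -1.54, 0.01], 10.0], [[0.03, -2.28, 0.03], 15.0], [[0.16, -3.01, 0.05], 20.0], [[0.35, -3.73, 0.07], 25.0], [[0.6, -4.43, 0.09], 30.0], [[0.92, -5.1, 0.1], 35.0], [[1.29, -5.74, 0.12], 40.0], [[1.71, -6.35, 0.14], 45.0], [[2.19, -6.91, 0.16], 50.0]]
```

Call:
{"api": "carry_out", "payload": {"deltas": [[[-0.04,-0.75,0],5],[[-0.04,-1.5,0.01],10],[[0.03,-2.28,0.03],15],[[0.16,-3.01,0.05],20],[[0.35,-3.73,0.07],25],[[0.6,-4.43,0.09],30],[[0.92,-5.1,0.1],35],[[1.29,-5.74,0.12],40],[[1.71,-6.35,0.14],45],[[2.19,-6.91,0.16],50]]}}

```text
t: 16.12
eef_pos: [0.5493, 0.1702, 0.226]
tool_rot: [-0.0, -0.566, 0.825, -0.001]
contact_force: [-2.8, 2.2, 2.1]
gripper_width: -0.005
```

```bash
python3 - <<'E'
from h import *
rows2(216,190,6,dz=.035)
E
```

```text
t 16.12 s 215.5 r 0.0859 z 0.226 F [-2.8  2.2  2.1] yaw 37.4 ideal -1.9 q7 -2.5
[[[0.19, 0.54, -2.61], 0.0], [[0.35, 1.16, -2.63], 0.0], [[0.55, 1.77, -2.64], 0.0], [[0.8, 2.37, -2.66], 0.0], [[1.09, 2.94, -2.67], 0.0], [[1.43, 3.49, -2.69], 0.0]]
```

Call:
{"api": "carry_out", "payload": {"deltas": [[[0.05,0.3,0],0],[[0.2,0.8,-0.4],0],[[0.5,1.6,-1.2],0],[[0.8,2.4,-2],0],[[1.1,2.95,-2.6],0],[[1.4,3.5,-2.7],-10],[[1.4,3.5,-2.7],-20],[[1.4,3.5,-2.7],-30],[[1.4,3.5,-2.7],-40],[[1.4,3.5,-2.7],-50]]}}

```text
t: 17.38
eef_pos: [0.5114, 0.1697, 0.2534]
tool_rot: [0.0, 0.863, -0.506, 0.001]
contact_force: [-0.1, -0.0, 1.0]
gripper_width: 0.004
```

Call:
{"api": "carry_out", "payload": {"deltas": [[[0,0,0],-10],[[0,0,0],-20],[[0,0,0],-30],[[0,0,0],-40],[[0,0,0],-50],[[0,0,0],-60],[[0,0,0],-70],[[0,0,0],-80],[[0,0,0],-90],[[0,0,0],-100]]}}

```text
t: 18.62
eef_pos: [0.5112, 0.1695, 0.2537]
tool_rot: [0.002, 0.941, 0.338, 0.001]
contact_force: [0.7, 0.8, 0.7]
gripper_width: -0.003
```

Call:
{"api": "carry_out", "payload": {"deltas": [[[0,0,0],-10],[[0,0,0],-20],[[0,0,0],-25],[[0,0,0],-25]]}}

```text
t: 19.12
eef_pos: [0.5111, 0.1692, 0.2539]
tool_rot: [0.002, 0.846, 0.534, 0.0]
contact_force: [-0.2, -0.1, -1.1]
gripper_width: -0.0
```

```bash
python3 - <<'E'
from h import *
cv2.imwrite('pics/s5c.png',cv2.resize(shot('scene','s5')[110:270,250:410],(590,590),interpolation=2)[:,:,::-1])
rows2(189,190,1)
rows2(190,220,10)
E
```

```text
t 19.18 s 189.7 r 0.0848 z 0.2539 F [ 0.1  0.3 -0.1] yaw -138.2 ideal -32.2 q7 0.34
[[[0.05, 0.02, 2.7], 0.0]]
t 19.18 s 189.7 r 0.0848 z 0.2539 F [ 0.1  0.3 -0.1] yaw -138.2 ideal -32.2 q7 0.34
[[[0.31, 0.38, 2.72], 0.0], [[0.56, 0.75, 2.73], 0.0], [[0.79, 1.13, 2.74], 0.0], [[0.99, 1.53, 2.75], 0.0], [[1.18, 1.93, 2.76], 0.0], [[1.34, 2.34, 2.77], 0.0], [[1.48, 2.77, 2.78], 0.0], [[1.6, 3.19, 2.8], 0.0], [[1.7, 3.63, 2.81], 0.0], [[1.77, 4.07, 2.82], 0.0]]
```

View pics/s5c.png

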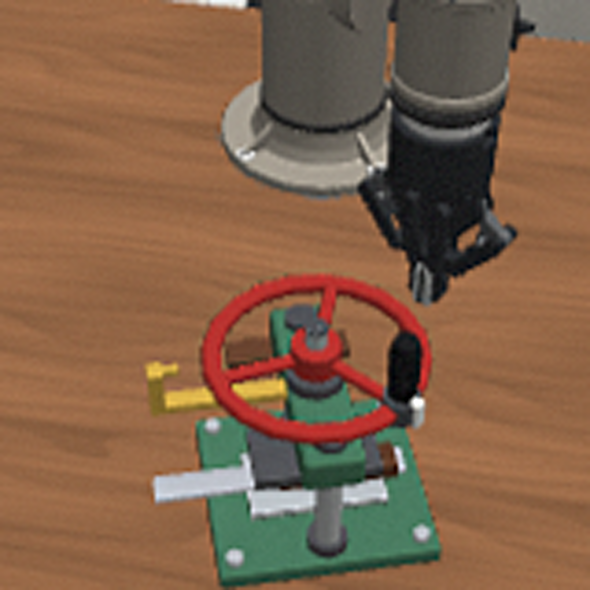

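The handle is seated near 232° and the tool is turned and clear. Next I'll lower it and go in again.

Call:
{"api": "carry_out", "payload": {"deltas": [[[0.05,0.02,1.4],0],[[0.05,0.02,2.7],0],[[0.31,0.38,2.72],0],[[0.56,0.75,2.73],0],[[0.79,1.13,2.74],0],[[0.99,1.53,2.75],0],[[1.18,1.93,2.76],0],[[1.34,2.34,2.77],0],[[1.41,2.56,2.78],0],[[1.48,2.77,2.78],0]]}}

```text
t: 20.42
eef_pos: [0.5427, 0.1705, 0.2261]
tool_rot: [0.002, 0.846, 0.533, 0.0]
contact_force: [-0.1, -0.8, -0.1]
gripper_width: -0.003
```

```bash
python3 - <<'E'
from h import *
rows2(211,256,10,20)
E
```

```text
t 20.43 s 211.1 r 0.085 z 0.2261 F [-0.1 -0.8 -0.1] yaw -138.2 ideal -10.7 q7 0.32
[[[0.17, 0.63, 0.02], 2.0], [[0.29, 1.29, 0.04], 4.0], [[0.36, 1.95, 0.05], 6.0], [[0.37, 2.62, 0.07], 8.0], [[0.34, 3.29, 0.09], 10.0], [[0.25, 3.95, 0.11], 12.0], [[0.11, 4.6, 0.13], 14.0], [[-0.08, 5.24, 0.14], 16.0], [[-0.33, 5.86, 0.16], 18.0], [[-0.62, 6.46, 0.18], 20.0]]
```

Call:
{"api": "carry_out", "payload": {"deltas": [[[0.06,0.2,0],0],[[0.12,0.42,0.01],1],[[0.2,0.8,0.03],3],[[0.29,1.29,0.04],5],[[0.36,1.95,0.05],8],[[0.37,2.62,0.07],12],[[0.34,3.29,0.09],16],[[0.25,3.95,0.11],20],[[0.11,4.6,0.13],25],[[-0.08,5.24,0.14],30]]}}

```text
t: 21.68
eef_pos: [0.5897, 0.1479, 0.2251]
tool_rot: [0.001, 0.956, 0.294, 0.001]
contact_force: [-2.0, 2.7, 1.2]
gripper_width: 0.004
```

```bash
python3 - <<'E'
from h import *
rows2(247,297,10,50)
E
```

```text
t 21.68 s 246.7 r 0.0856 z 0.2251 F [-2.   2.7  1.2] yaw -108.0 ideal -5.3 q7 -0.09
[[[0.06, 0.79, 0.04], 5.0], [[0.11, 1.53, 0.06], 10.0], [[0.09, 2.27, 0.08], 15.0], [[0.01, 3.0, 0.1], 20.0], [[-0.13, 3.73, 0.12], 25.0], [[-0.34, 4.44, 0.14], 30.0], [[-0.61, 5.13, 0.16], 35.0], [[-0.93, 5.8, 0.18], 40.0], [[-1.32, 6.43, 0.2], 45.0], [[-1.76, 7.03, 0.22], 50.0]]
```

Call:
{"api": "carry_out", "payload": {"deltas": [[[0.06,0.75,0.04],5],[[0.11,1.5,0.06],10],[[0.09,2.27,0.08],15],[[0.01,3.0,0.1],20],[[-0.13,3.73,0.12],25],[[-0.34,4.44,0.14],30],[[-0.61,5.13,0.16],35],[[-0.93,5.8,0.18],40],[[-1.32,6.43,0.2],45],[[-1.76,7.03,0.22],50]]}}

```text
t: 22.92
eef_pos: [0.6158, 0.0809, 0.2239]
tool_rot: [-0.0, 0.99, -0.139, 0.002]
contact_force: [0.6, 2.5, 2.4]
gripper_width: -0.003
```

```bash
python3 - <<'E'
from h import *
rows2(297,331,10,34)
E
```

```text
t 22.93 s 296.3 r 0.086 z 0.2239 F [0.6 2.5 2.4] yaw -57.8 ideal -5.9 q7 -0.76
[[[0.01, 0.63, 0.08], 3.4], [[0.06, 1.13, 0.1], 6.8], [[0.09, 1.63, 0.11], 10.2], [[0.09, 2.14, 0.12], 13.6], [[0.05, 2.64, 0.13], 17.0], [[-0.01, 3.14, 0.14], 20.4], [[-0.1, 3.63, 0.15], 23.8], [[-0.23, 4.12, 0.16], 27.2], [[-0.38, 4.6, 0.17], 30.6], [[-0.56, 5.08, 0.18], 34.0]]
```

Call:
{"api": "carry_out", "payload": {"deltas": [[[0.01,0.6,0.08],3.4],[[0.06,1.13,0.1],6.8],[[0.09,1.63,0.11],10.2],[[0.09,2.14,0.12],13.6],[[0.05,2.64,0.13],17],[[-0.01,3.14,0.14],20.4],[[-0.1,3.63,0.15],23.8],[[-0.23,4.12,0.16],27.2],[[-0.38,4.6,0.17],30.6],[[-0.56,5.08,0.18],34]]}}

```text
t: 24.18
eef_pos: [0.5981, 0.0342, 0.223]
tool_rot: [-0.002, 0.906, -0.423, 0.004]
contact_force: [2.4, 1.8, 1.9]
gripper_width: -0.002
```

```bash
cat > seeh.py <<'E'
from h import *
import sys
def f(im,zo,off):
    # black handle blob in scene -> compare with start blob
    sub=im.astype(int).max(2)<60
    n,l,s,c=cv2.connectedComponentsWithStats(sub.astype(np.uint8))
    return [(s[i].tolist(),np.round(c[i],1).tolist()) for i in range(1,n) if 180<c[i][1]<225 and 285<c[i][0]<340 and s[i][4]>20]
im=shot('scene',sys.argv[1])
print(f(im,0,0))
for s in(-20,-15,-10,-5,0,5): # predicted handle_mid pixel, wheel sunk 12 mm
    a=np.radians(A0-s);print(s,np.round(proj('scene',[*(C+.085*np.array([np.cos(a),np.sin(a)])),.208]),1))
a=np.radians(A0);print('start pred',proj('scene',[*(C+.085*np.array([np.cos(a),np.sin(a)])),.22]))
cv2.imwrite('pics/%sc.png'%sys.argv[1],cv2.resize(im[160:260,270:390],(720,600),interpolation=2)[:,:,::-1])
E
python3 seeh.py s6; python3 -c "
from h import *
rows2(331,344,10,10)"
```

```text
[([292, 159, 43, 62, 1216], [311.7, 187.0]), ([328, 213, 15, 5, 29], [334.5, 215.7])]
-20 [208.9 310.6]
-15 [207.3 309.4]
-10 [205.6 308.4]
-5 [203.8 307.7]
0 [202.1 307.1]
5 [200.3 306.8]
start pred [np.float64(199.08056225331666), np.float64(306.96754056694016)]
t 24.23 s 330.7 r 0.0859 z 0.2228 F [0.4 1.5 1.8] yaw -23.5 ideal -5.8 q7 -1.22
[[[-0.04, 0.25, 0.09], 1.0], [[-0.01, 0.44, 0.09], 2.0], [[0.02, 0.63, 0.1], 3.0], [[0.04, 0.83, 0.1], 4.0], [[0.06, 1.02, 0.1], 5.0], [[0.08, 1.21, 0.11], 6.0], [[0.09, 1.4, 0.11], 7.0], [[0.1, 1.6, 0.11], 8.0], [[0.1, 1.79, 0.12], 9.0], [[0.1, 1.98, 0.12], 10.0]]
```

View pics/s6c.png

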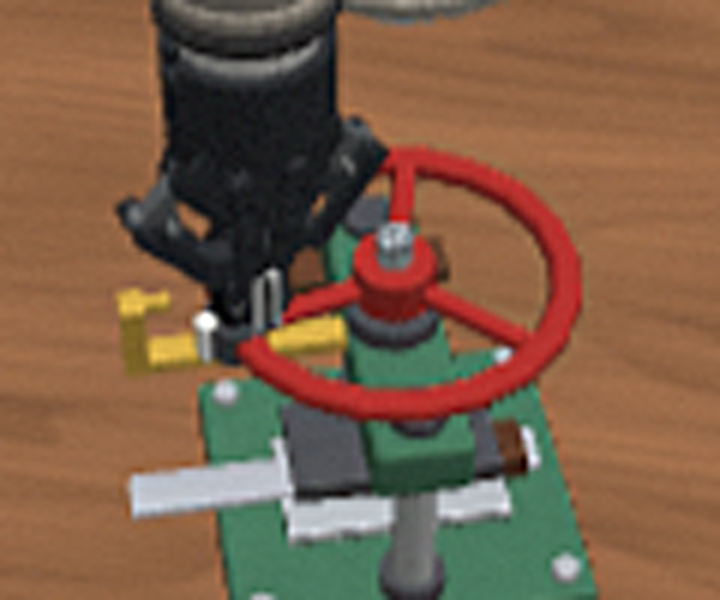

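The mark is at about (row 216, col 304), still some 10–12° short of the pointer. I'll push 8° slowly and check using the mark.

Call:
{"api": "carry_out", "payload": {"deltas": [[[0,0.15,0.05],0.5],[[0,0.3,0.09],1],[[-0.01,0.44,0.09],2],[[0.02,0.63,0.1],3],[[0.04,0.83,0.1],4],[[0.06,1.02,0.1],5],[[0.08,1.21,0.11],6],[[0.08,1.21,0.11],6]]}}

```text
t: 25.22
eef_pos: [0.5884, 0.0249, 0.2215]
tool_rot: [-0.002, 0.882, -0.472, 0.003]
contact_force: [0.7, 0.7, 1.2]
gripper_width: 0.0
```

```bash
cat > mark.py <<'E'
from h import *
import sys
from scipy.optimize import least_squares
def find(im,box):
    r0,r1,c0,c1=box;s=im[r0:r1,c0:c1].astype(float);w=s.min(2)
    w=np.clip(w-120,0,None);n,l,st,c=cv2.connectedComponentsWithStats((w>0).astype(np.uint8))
    out=[]
    for i in range(1,n):
        y,x=np.nonzero(l==i);ww=w[y,x];out.append((r0+(y*ww).sum()/ww.sum(),c0+(x*ww).sum()/ww.sum(),len(y)))
    return out
m0=find(cv2.imread('pics/scene0.png')[:,:,::-1],(202,218,296,310))
print('start',m0);
P=lambda rad,z,s:np.array(proj('scene',[*(C+rad*np.array([np.cos(np.radians(A0-s)),np.sin(np.radians(A0-s))])),z]))
g=max(m0,key=lambda t:t[2])[:2]
f=least_squares(lambda v:P(v[0],v[1],0)-g,[.1,.18]).x;print('mark rad,z',f)
for n in sys.argv[1:]:
    im=cv2.imread(f'pics/{n}.png')[:,:,::-1];m=find(im,(202,224,296,312));print(n,m)
    for t in m:
        q=least_squares(lambda v:P(f[0],f[1]-.012*(360+v[0])/360,v[0])-np.array(t[:2]),[-5.]);print(' wheel deg from full',q.x,'res',q.fun)
E
python3 seeh.py s7 >/dev/null; python3 mark.py s6 s7; python3 -c "
from h import *
rows2(339,345,6,6)"
```

```text
start [(np.float64(207.0820895522388), np.float64(301.2995735607676), 16)]
mark rad,z [0.10282724 0.19087103]
s6 [(np.float64(213.81692432872254), np.float64(303.84296175752644), 20), (np.float64(223.0), np.float64(307.3777777777778), 2)]
 wheel deg from full [-10.2151094] res [ 0.41480362 -0.8502347 ]
 wheel deg from full [-29.20862277] res [-1.46604883  1.2988442 ]
s7 [(np.float64(204.66666666666666), np.float64(310.0), 3), (np.float64(209.88155515370704), np.float64(301.9882459312839), 18), (np.float64(208.75), np.float64(310.0), 3), (np.float64(223.0), np.float64(307.39130434782606), 2)]
 wheel deg from full [16.52292306] res [-1.71478311 -8.55066137]
 wheel deg from full [-0.09420301] res [ 0.1040215  -0.47960756]
 wheel deg from full [-2.68281825] res [ 2.33287017 -8.21675673]
 wheel deg from full [-29.22665339] res [-1.4597655   1.29241229]
t 25.27 s 339.1 r 0.0849 z 0.2214 F [1.  0.5 1.9] yaw -17.5 ideal -3.5 q7 -1.3
[[[0.03, 0.13, -0.02], 1.0], [[0.05, 0.28, -0.02], 2.0], [[0.07, 0.43, -0.02], 3.0], [[0.09, 0.58, -0.01], 4.0], [[0.1, 0.72, -0.01], 5.0], [[0.11, 0.87, -0.01], 6.0]]
```

View pics/s7c.png

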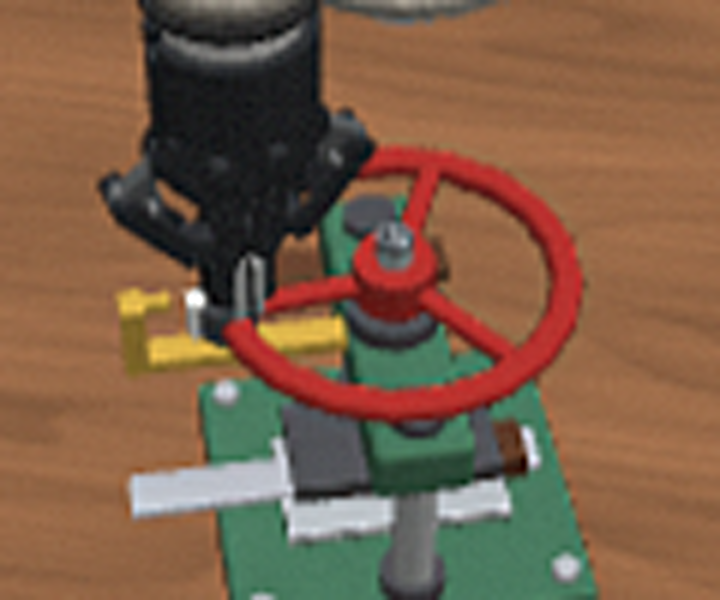

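The mark fit gives about 0° and the pusher geometry gives -3° or -4°; both are within tolerance. I'll draw back and then measure without the gripper in the way.

Call:
{"api": "carry_out", "payload": {"deltas": [[[0,-0.3,0],0],[[-0.1,-0.8,0],0],[[-0.3,-1.6,-0.5],0],[[-0.6,-2.4,-2],0],[[-0.8,-2.8,-4.5],0],[[-0.8,-2.8,-8],0],[[-0.8,-2.8,-11.5],0],[[-0.8,-2.8,-14],0],[[-0.8,-2.8,-14],0]]}}

```text
t: 26.4
eef_pos: [0.6075, 0.0481, 0.3649]
tool_rot: [-0.003, 0.882, -0.471, 0.005]
contact_force: [0.0, -0.2, 0.5]
gripper_width: -0.0
```

```bash
python3 seeh.py s8; python3 mark.py s8; python3 -c "
from h import *
rows([[.45,-.30,.36]])"
```

```text
[([303, 192, 9, 20, 139], [306.7, 201.4]), ([328, 213, 15, 5, 27], [334.2, 215.8])]
-20 [208.9 310.6]
-15 [207.3 309.4]
-10 [205.6 308.4]
-5 [203.8 307.7]
0 [202.1 307.1]
5 [200.3 306.8]
start pred [np.float64(199.08056225331666), np.float64(306.96754056694016)]
start [(np.float64(207.0820895522388), np.float64(301.2995735607676), 16)]
mark rad,z [0.10282724 0.19087103]
s8 [(np.float64(209.93298059964727), np.float64(301.9929453262787), 19), (np.float64(223.0), np.float64(307.39130434782606), 2)]
 wheel deg from full [-0.21539488] res [ 0.1040713  -0.47306277]
 wheel deg from full [-29.22665339] res [-1.4597655   1.29241229]
t 26.45 p [0.6067 0.0477 0.3629] F [ 0.   0.4 -0.6] yaw-x [ 0.556 -0.831  0.005]
[[[20.2, 32.35, 0.13], 0]]
```

View pics/s8c.png

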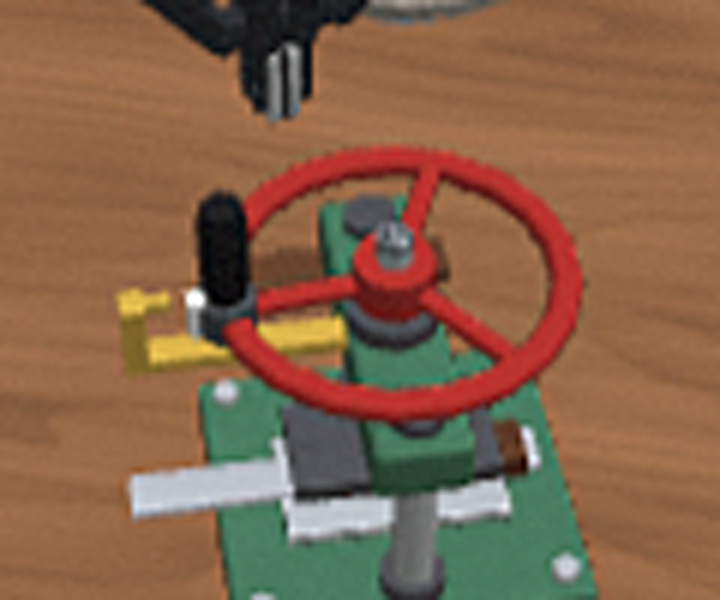

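The handle and mark match the pointer to within about 2°, and the handle is seated. I'll move the arm aside and make a last check in the top view.

Call:
{"api": "carry_out", "payload": {"deltas": [[[2,3.2,0],0],[[5,8,0],0],[[8,12.8,0],0],[[11,17.6,0],0],[[14,22.4,0],0],[[17,27.2,0],0],[[19,30.4,0],0],[[20,32,0],0],[[20,32,0],0],[[20,32,0],0]]}}

```text
t: 27.7
eef_pos: [0.4529, -0.2943, 0.3611]
tool_rot: [-0.003, 0.883, -0.47, 0.004]
contact_force: [-0.1, 0.2, 0.3]
gripper_width: 0.001
```

```bash
python3 - <<'E'
from h import *
t=shot('top','t9').astype(int);s=shot('scene','s9').astype(int)
for n,im,o in(('top',t,'top0'),('scene',s,'scene0')):
    a=cv2.imread(f'pics/{o}.png')[:,:,::-1].astype(int)
    d=(np.abs(a-im).max(2)>60).astype(np.uint8)
    k,l,st,c=cv2.connectedComponentsWithStats(d)
    print(n,[(st[i].tolist()) for i in range(1,k) if st[i][4]>12])
im=t;sub=(im.max(2)<60).astype(np.uint8)
k,l,st,c=cv2.connectedComponentsWithStats(sub)
print([(st[i].tolist(),c[i].round(1)) for i in range(1,k) if 325<c[i][0]<350 and 170<c[i][1]<195])
o=readout.get_obs();print(o['t'],o['contact_force'],o['joint_vel'].max() if hasattr(o['joint_vel'],'max') else o['joint_vel'])
E
python3 mark.py s9
```

```text
top [[458, 166, 18, 30, 243], [419, 167, 102, 233, 8527], [494, 170, 5, 5, 13], [331, 174, 7, 7, 22], [320, 177, 23, 15, 64], [298, 181, 10, 7, 15], [294, 182, 11, 8, 18], [323, 182, 9, 5, 18], [438, 189, 26, 27, 252], [308, 202, 3, 14, 21], [311, 204, 3, 12, 21], [433, 211, 9, 10, 39], [450, 232, 7, 18, 63], [516, 285, 124, 115, 3069], [331, 344, 13, 10, 54], [353, 348, 10, 8, 16], [411, 350, 11, 17, 62], [314, 352, 14, 24, 111], [338, 352, 14, 15, 58], [364, 356, 46, 18, 312], [574, 365, 12, 21, 89], [315, 375, 8, 6, 17], [348, 377, 7, 7, 22], [523, 382, 51, 18, 510], [385, 390, 2, 9, 13], [375, 393, 5, 7, 24], [329, 394, 12, 6, 27]]
scene [[124, 0, 29, 55, 731], [148, 0, 7, 19, 59], [164, 0, 21, 13, 101], [183, 0, 7, 14, 28], [180, 0, 36, 69, 1407], [296, 0, 11, 8, 53], [313, 0, 38, 67, 532], [166, 8, 8, 22, 72], [174, 9, 8, 21, 81], [159, 12, 7, 14, 40], [287, 18, 30, 58, 666], [343, 26, 5, 16, 31], [173, 34, 4, 10, 14], [134, 51, 41, 52, 620], [183, 61, 47, 71, 1499], [336, 71, 11, 7, 31], [349, 76, 8, 11, 23], [354, 76, 9, 6, 28], [333, 79, 14, 25, 114], [144, 95, 4, 9, 14], [324, 96, 8, 10, 51], [302, 190, 8, 6, 20], [311, 205, 11, 7, 23], [305, 208, 6, 6, 21], [302, 213, 6, 5, 13], [342, 213, 14, 9, 37], [318, 239, 8, 5, 22]]
[([336, 175, 2, 2, 2], array([336.5, 175.5])), ([333, 179, 6, 4, 19], array([335.3, 180.6]))]
27.8 [ 0.97318526 -0.01934403 -0.80307698] 0.007751540837560672
start [(np.float64(207.0820895522388), np.float64(301.2995735607676), 16)]
mark rad,z [0.10282724 0.19087103]
s9 [(np.float64(209.90446428571428), np.float64(301.9946428571429), 18), (np.float64(223.0), np.float64(307.40816326530614), 2)]
 wheel deg from full [-0.15037427] res [ 0.1049717 -0.4808126]
 wheel deg from full [-29.24913578] res [-1.45193293  1.28440397]
```

The top view shows the handle and spokes a few degrees short, which disagrees with the scene fit. That fit assumed the wheel sinks with the screw, and perhaps only the screw end sinks. I'll measure the rotation directly with a polar correlation of the red spokes in both views.

```bash
cat > rot.py <<'E'
from h import *
import sys
def polar(cam,n,z):
    im=cv2.imread(f'pics/{n}.png').astype(np.float32);red=im[...,2]-(im[...,0]+im[...,1])/2
    A=np.arange(0,360,.5);Rr=np.linspace(.03,.07,15);mp=np.zeros((len(Rr),len(A),2),np.float32)
    for i,r in enumerate(Rr):
        for j,a in enumerate(A):
            f=np.radians(A0-a);q=proj(cam,[C[0]+r*np.cos(f),C[1]+r*np.sin(f),z]);mp[i,j]=q[1],q[0]
    return cv2.remap(red,mp,None,cv2.INTER_CUBIC)
for cam,a,b in(('top','top0',sys.argv[1]),('scene','scene0',sys.argv[2])):
  for z1 in(.178,.166):
    p,q=polar(cam,a,.178),polar(cam,b,z1)
    ks=np.arange(-40,41);e=[((np.roll(p,k,1)-q)**2).mean() for k in ks];k=int(np.argmin(e));
    prof=[np.round(x.clip(0).mean(0)) for x in (p,q)]
    # spoke centres
    cen=[[round(float((lambda w,i:(w[i%720]*i).sum()/w[i%720].sum()/2)(pr,np.arange(s*2-36,s*2+37))),1) for s in (0,120,240)] for pr in prof]
    print(cam,z1,'shift deg',ks[k]/2,'err',round(min(e),1),'spokes',cen)
E
python3 rot.py t9 s9
python3 - <<'E'
import cv2,numpy as np
f=lambda n,s:cv2.resize(cv2.imread(f'pics/{n}.png')[s],(390,390),interpolation=2)
s=np.s_[160:225,278:343]
cv2.imwrite('pics/cmp.png',np.hstack([f('top0',s),f('t9',s)]))
E
```

```text
Traceback (most recent call last):
  File "rot.py", line 12, in <module>
    p,q=polar(cam,a,.178),polar(cam,b,z1)
        ~~~~~^^^^^^^^^^^^
  File "rot.py", line 8, in polar
    f=np.radians(A0-a);q=proj(cam,[C[0]+r*np.cos(f),C[1]+r*np.sin(f),z]);mp[i,j]=q[1],q[0]
                         ~~~~^^^^^^^^^^^^^^^^^^^^^^^^^^^^^^^^^^^^^^^^^^^
  File "h.py", line 10, in proj
    c=get_calibration(cam);f=200/np.tan(np.radians(c['fov_y'])/2)
ValueError: time passes only in moves, steps and waits
```

Calibration has to be cached.

```bash
sed -i '/^from station/a import functools\nget_calibration=functools.lru_cache(get_calibration)' h.py; python3 rot.py t9 s9
```

```text
top 0.178 shift deg -5.5 err 282.6 spokes [[3.8, 124.8, 240.6], [0.6, 118.3, 234.8]]
top 0.166 shift deg -5.5 err 337.4 spokes [[3.8, 124.8, 240.6], [-1.2, 119.2, 236.5]]
scene 0.178 shift deg -5.0 err 355.1 spokes [[0.2, 122.6, 239.8], [-2.7, 119.7, 236.7]]
scene 0.166 shift deg -1.5 err 3102.1 spokes [[0.2, 122.6, 239.8], [2.4, 121.2, 232.6]]
```

Both views agree. The wheel itself does not sink, and it stands about 5.3° (0.09 rad) short. That is inside the tolerance but with a thin margin, so I'll go back and nudge it about 4.5° further. Contact last ended at a pusher angle of s=339.1, so the target is about 343.6.

Call:
{"api": "carry_out", "payload": {"deltas": [[[-2,-3.2,0],0],[[-5,-8,0],0],[[-8,-12.8,0],0],[[-11,-17.6,0],0],[[-14,-22.4,0],0],[[-17,-27.2,0],0],[[-19,-30.4,0],0],[[-20,-32,0],0],[[-20,-32,0],0]]}}

```text
t: 28.92
eef_pos: [0.6066, 0.0514, 0.3629]
tool_rot: [-0.003, 0.883, -0.469, 0.004]
contact_force: [-0.5, -0.8, 0.9]
gripper_width: -0.003
```

```bash
python3 - <<'E'
from h import *
W=arc(318,320,1)[0];W[2]=.224
rows([W])
E
```

```text
t 28.93 p [0.6066 0.0514 0.3629] F [-0.5 -0.8  0.9] yaw-x [ 0.561 -0.828  0.004]
[[[0.22, 0.44, 13.89], 0]]
```

Call:
{"api": "carry_out", "payload": {"deltas": [[[0.1,0,3],0],[[0.1,0.1,6.5],0],[[0.1,0.1,10],0],[[0.2,0.2,12.5],0],[[0.22,0.3,13.9],0],[[0.22,0.44,13.9],0]]}}

```text
t: 29.68
eef_pos: [0.6049, 0.0459, 0.2234]
tool_rot: [-0.002, 0.883, -0.469, 0.003]
contact_force: [0.2, -0.8, 0.3]
gripper_width: 0.002
```

```bash
python3 - <<'E'
from h import *
rows2(320,337,8)
rows2(337,343.6,4)
E
```

```text
t 29.68 s 321.0 r 0.0852 z 0.2234 F [ 0.2 -0.8  0.3] yaw -17.7 ideal -21.3 q7 -1.34
[[[0.06, 0.16, 0.12], 0.0], [[0.19, 0.45, 0.12], 0.0], [[0.32, 0.74, 0.13], 0.0], [[0.43, 1.03, 0.13], 0.0], [[0.53, 1.33, 0.14], 0.0], [[0.62, 1.63, 0.14], 0.0], [[0.7, 1.94, 0.15], 0.0], [[0.77, 2.24, 0.16], 0.0]]
t 29.68 s 321.0 r 0.0852 z 0.2234 F [ 0.2 -0.8  0.3] yaw -17.7 ideal -21.3 q7 -1.34
[[[0.82, 2.49, 0.16], 0.0], [[0.86, 2.73, 0.16], 0.0], [[0.89, 2.97, 0.17], 0.0], [[0.91, 3.21, 0.17], 0.0]]
```

Call:
{"api": "carry_out", "payload": {"deltas": [[[0.19,0.45,0.1],0],[[0.32,0.74,0.13],0],[[0.43,1.03,0.13],0],[[0.53,1.33,0.14],0],[[0.62,1.63,0.14],0],[[0.7,1.94,0.15],0],[[0.77,2.24,0.16],0],[[0.82,2.49,0.16],0],[[0.84,2.6,0.16],0],[[0.84,2.6,0.16],0]]}}

```text
t: 30.92
eef_pos: [0.5882, 0.0246, 0.2217]
tool_rot: [-0.002, 0.883, -0.469, 0.003]
contact_force: [1.5, 1.1, -2.5]
gripper_width: -0.0
```

```bash
python3 - <<'E'
from h import *
rows2(339,343.6,4)
E
```

```text
t 30.93 s 339.2 r 0.085 z 0.2217 F [ 1.5  1.1 -2.5] yaw -17.8 ideal -3.0 q7 -1.3
[[[0.02, 0.14, 0.01], 0.0], [[0.05, 0.3, 0.01], 0.0], [[0.07, 0.47, 0.01], 0.0], [[0.08, 0.64, 0.01], 0.0]]
```

Call:
{"api": "carry_out", "payload": {"deltas": [[[0.02,0.14,0.05],0],[[0.04,0.25,0.1],0],[[0.05,0.36,0.12],0],[[0.06,0.47,0.12],0],[[0.08,0.64,0.12],0],[[0.08,0.64,0.12],0]]}}

```text
t: 31.68
eef_pos: [0.5831, 0.0202, 0.2203]
tool_rot: [-0.002, 0.883, -0.469, 0.003]
contact_force: [0.8, 2.0, 0.5]
gripper_width: -0.001
```

Call:
{"api": "carry_out", "payload": {"deltas": [[[0,-0.3,0],0],[[-0.1,-0.8,0],0],[[-0.3,-1.6,-0.5],0],[[-0.6,-2.4,-2],0],[[-0.8,-2.8,-4.5],0],[[-0.8,-2.8,-8],0],[[-0.8,-2.8,-11.5],0],[[-0.8,-2.8,-14],0],[[-0.8,-2.8,-14],0]]}}

```text
t: 32.8
eef_pos: [0.602, 0.0434, 0.3638]
tool_rot: [-0.004, 0.883, -0.469, 0.005]
contact_force: [1.0, 1.0, 0.3]
gripper_width: -0.001
```

Call:
{"api": "carry_out", "payload": {"deltas": [[[2,3.2,0],0],[[5,8,0],0],[[8,12.8,0],0],[[11,17.6,0],0],[[14,22.4,0],0],[[17,27.2,0],0],[[19,30.4,0],0],[[20,32,0],0],[[20,32,0],0],[[20,32,0],0]]}}

```text
t: 34.05
eef_pos: [0.45, -0.2994, 0.3612]
tool_rot: [-0.004, 0.884, -0.468, 0.005]
contact_force: [-0.2, 0.2, -0.8]
gripper_width: -0.004
```

```bash
python3 - <<'E'
from h import *
t=shot('top','t10').astype(int);s=shot('scene','s10').astype(int)
k,l,st,c=cv2.connectedComponentsWithStats((s.max(2)<60).astype(np.uint8))
print([(st[i].tolist(),c[i].round(1)) for i in range(1,k) if 295<c[i][0]<320 and 185<c[i][1]<225 and st[i][4]>8])
for n in('spray','resin','pail','hammer','wrench','collar','scale'):
    print(n,[(c,[(np.round(r['centre']).tolist(),round(r['score'],2)) for r in models.spot_in(n,c)[:1]]) for c in('scene','top')])
o=readout.get_obs();print(o['t'],o['contact_force'])
E
python3 rot.py t10 s10|grep .178
```

```text
[([302, 191, 9, 19, 137], array([306.4, 199.7])), ([303, 210, 4, 6, 14], array([304.3, 212.3]))]
spray [('scene', [([232.0, 168.0], 0.57)]), ('top', [([158.0, 455.0], 0.82)])]
resin [('scene', [([276.0, 442.0], 0.89)]), ('top', [([270.0, 228.0], 0.62)])]
pail [('scene', [([193.0, 432.0], 0.84)]), ('top', [([270.0, 230.0], 0.62)])]
hammer [('scene', [([251.0, 457.0], 0.82)]), ('top', [([215.0, 208.0], 0.77)])]
wrench [('scene', [([200.0, 204.0], 0.52)]), ('top', [])]
collar [('scene', [([288.0, 345.0], 0.91)]), ('top', [([149.0, 296.0], 0.66)])]
scale [('scene', [([192.0, 430.0], 0.64)]), ('top', [])]
34.85 [-0.07288879 -0.18631691  0.69993205]
top 0.178 shift deg -1.5 err 41.9 spokes [[3.8, 124.8, 240.6], [3.1, 123.0, 239.1]]
scene 0.178 shift deg -1.5 err 88.2 spokes [[0.2, 122.6, 239.8], [-0.8, 121.5, 239.1]]
```

The wheel is within about 1.5° (0.03 rad) of the full turn, the handle's image is back at its start position, and the bystanders have not moved. I'm handing in.

```bash
python3 -c "
from station import bot
print(bot.hand_in())"
```

```text
the job is handed in; nothing more can be done
None
```

I pushed the red wheel clockwise through one full turn with the shut fingertips, drew the fingers away and handed the job in at about 35 s. The hand-in call gives no verdict.

**During the turn**
- About a quarter of the way round, the gripper's side link rested on top of the handle with about 10 N. I backed off and turned the tool so its narrow face did the pushing.
- I backed off and turned the tool again at about 230°. Side forces I read while pushing were about 1 to 6 N.

**Last checks**
- **Wheel angle:** comparing the spokes with the start pictures puts the wheel about 1.5° (0.03 rad) short of the full turn in both cameras. The tolerance is 0.15 rad.
- **Handle:** its image is within a pixel of the starting position, so it looks seated.
- **Contact:** the fingers are clear of the press, and the force reading is at noise level.
- **Other things:** the spray can, pail, hammer and collar were found within a few pixels of where they started, in both views. The resin jar and the wrench were confirmed in the scene view only.

**Checks that disagreed or failed**
- My first angle check, from the white mark, read about 0° because it assumed the wheel sinks with the screw. The spoke comparison showed it was still 5.3° short, so I went back and pushed it on.
- In the last picture the network's top-view "resin" was really the pail. It missed the wrench in that view.
- The network did not reliably find the dark wood slip at the end. The start/end comparison taken before the final nudge showed no change near it.

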